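# Load the label-roll stand

### The arm

A 6-joint arm with a two-finger parallel gripper is mounted at the origin on a cart in front of the work surface, level with it; the furniture and walls round the work are solid. World frame = base frame: x ahead of the robot, y to its left, z up, the work surface at z = 0. Lengths are in m, angles in rad, forces in N, time in s.
With the tool pointing down it reaches from about 0.3 to 0.875 m from the base axis. Payload 6.4 kg.
Tool frame: the origin (TCP) lies between the finger pads; the fingertips stand 22 mm ahead of it and the grasp point (between the pads) lies 3 mm ahead of it; z points along the fingers, y is the line along which they close (so a half turn about z gives the same grasp; the last joint's range is limited). The gripper opens to 85 mm and grips with 20 to 120 N. Pads are 22 mm wide; open, the fingers measure 114 mm over their backs; the gripper's body (76 mm by 85 mm) begins 54 mm behind the grasp point. The pads swing forward as they close: fully open they stand 13 mm farther back than shut.
Start: joints at [1.055, 0.181, 1.607, -0, 1.354, -0.206], TCP at [0.175, 0.548, 0.253] pointing down, gripper open.
Joint ranges: [-2.99, 2.99], [-0.89, 2.07], [0.3, 2.58], [-1.14, 4.28], [0, 2.63], [-3.12, 3.12]. Speed limits (rad/s): [2.57, 2.57, 3.01, 3.14, 3.14, 3.14].

### API

Orientations are given as a unit quaternion [w, x, y, z].
In Python, from bench import ctrl, imaging, workorder gives the robot as it stands.
- The arm moves only by the shell command python3 -m pendant 'ROWS' [OPENING]. ROWS is JSON, a list of rows, each a list of 4 numbers: the shift along the tool's x, y, z in cm, then the turn about the tool's z in degrees. In form: [[dx, dy, dz, roll], ...]. A call has 1 to 12 rows; each row is the pose to reach, as a shift and turn from the pose commanded when the call began, along the tool's axes at that moment; what a row does not reach only later rows make up. A row lasts 1/12 s, in which the tool goes at most 41.7 mm and 7.16 degrees, less where a joint would pass 70% of its speed; a pose out of reach is approached as far as the arm can. A call with a gripper value outside its range is refused whole. OPENING is the opening, from 0 (shut) to 1 (fully open), set as the call begins (- or left out, the last holds). The fingers move at their own pace and stop on an object; the grip force is fixed at half the most. Time passes only in rows, so rows that repeat a pose let the fingers close. It gives the time, the measured TCP pose, the force, the opening and the grip force at its end, in the units of the state.
- ctrl.get_obs(): the state, without advancing time (a new reading comes with each control period).
- imaging.camera(name): name is "side" or "top"; returns the picture (400x640x3 uint8, red, green, blue); there is no depth.
- imaging.camera_info(name): a dict with "K" (3x3 intrinsics, pixels), "T" (4x4, takes a point from camera to world coordinates). Camera axes: x right, y up, looking along -z (the intrinsics and any distortion apply to the point x, -y, -z); pixel columns grow to the right and rows downward; lengths in m; the calibration is good to about 2 mm. A picture is of the moment at which its call begins. camera_info takes no time and is no camera call.
- workorder.hand_in(): hands the job in; it is judged then, once.
The state is a dict: "time_s": time; "q": joint angles; "dq": joint speeds; "joint_efforts": joint torques, N m; "eef_pos": TCP position; "eef_rot": TCP orientation; "wrist_force": force on the tool from outside, world axes, zero at the start; "torque": the same for the moment, N m; "opening": opening from 0.0 (shut) to 1.0 (fully open); "grasp_force": force on a finger pad.
Only numpy, scipy, OpenCV 4.12 (cv2) and the standard library are available. Lean on these libraries where they do the work, as an engineer would, in place of code of your own. Each camera call takes 0.05 s, during which the arm holds its last target. There are 200 camera calls.

### The job

Load the label stand: thread the narrow label roll onto the level rod and push it back to the upright plate, then slip the square end cap onto the rod in front of it, behind the thicker button at the rod's free end. Let both hang freely on the rod, and leave the wide label roll where it rests.

Things in the scene. Friction and masses are not known exactly. Their poses are not given: they have to be found in the camera images.
- rod (a point): Point on the axis of the fixed bare-metal label stand's level rod, 80 mm up. y: along the rod to its free end; z: up. Along y from here: face of the upright back plate (60 wide, 100 mm high) at -45 mm; rod 12 mm thick from there to +55 mm; button 18 mm thick from +55 to +67 mm, the rod's end. Base slab 80 x 130, 10 mm high.
- narrow_roll_center (a point): Centre of the narrow white paper label roll: rigid ring 64 mm across, 40 mm wide along y (level, the hole's axis), 0.12 kg; through hole 40 mm. It lies on its rim, centre 41 mm up, in a plywood rest 52 mm across and 15 mm high, so it can be gripped across its diameter from above. Either end first. Hung on the rod, its centre is 14 mm below the rod's axis.
- end_cap_center (a point): Centre of the end cap: white plastic block 56 x 56 mm, 30 mm thick along y (level, the hole's axis), 0.09 kg, standing on one edge on the counter, centre 28 mm up. Round through hole 36 mm in its middle. Grip it across its 56 mm width. Either face first. Hung on the rod, its centre is 12 mm below the rod's axis.
- wide_roll_center (a point): Centre of the wide white paper label roll: like the narrow one (64 mm across, 40 mm hole) but 64 mm wide along y, in its own rest. Not needed; it stays where it is.
There are look-alikes about, which are no part of the job. What is shaped like the part that bears end_cap_center but blue, green or orange is not meant.

How it is judged:
By the outcome, as a careful person would: the job done as asked, in the order asked, and still so for the second after the job is handed in, with the robot touching nothing.
It also fails if it takes over 62 s, if anything falls off the work surface, if the arm or the gripper's body presses on something with over 40 N, if the wrist force passes 120 N, or if a joint passes its speed limit or range.

## Working session

There is one attempt and no reset: what is moved stays moved. The work goes in short steps, Python scripts to look and compute and a shell command to move; the robot and the scene stay as the last step left them, time stands still between calls to the robot, and variables do not carry over. Pictures are saved under pics/ and viewed, at most 10 in all, crops included, and the job is handed in when it is done.

```bash
mkdir -p pics; python3 - <<'E'
from bench import ctrl, imaging
import cv2, numpy as np
np.set_printoptions(precision=4,suppress=True)
for n in("side","top"):
    i=imaging.camera(n); cv2.imwrite(f"pics/{n}0.png",i[:,:,::-1]); c=imaging.camera_info(n); print(n,c)
o=ctrl.get_obs(); print(o)
E
ls
```

```text
side {'K': array([[412.5245,   0.    , 313.7547],
       [  0.    , 412.5245, 201.0362],
       [  0.    ,   0.    ,   1.    ]]), 'T': array([[ 0.7561,  0.4841, -0.4404,  0.1116],
       [-0.6544,  0.5527, -0.516 , -0.039 ],
       [-0.0064,  0.6783,  0.7347,  0.7752],
       [ 0.    ,  0.    ,  0.    ,  1.    ]])}
top {'K': array([[486.8672,   0.    , 323.0834],
       [  0.    , 486.8672, 197.9667],
       [  0.    ,   0.    ,   1.    ]]), 'T': array([[ 0.0242,  0.9951, -0.0963,  0.388 ],
       [-0.9995,  0.0259,  0.0164,  0.4729],
       [ 0.0188,  0.0958,  0.9952,  1.1195],
       [ 0.    ,  0.    ,  0.    ,  1.    ]])}
{'time_s': 0.1, 'q': array([ 1.0547,  0.1815,  1.6079,  0.    ,  1.3538, -0.2063]), 'dq': array([-0.0005, -0.0009, -0.0015, -0.0014,  0.0008, -0.001 ]), 'joint_efforts': array([  0.0013, -44.5883, -35.2238,  -0.0003,   0.0042,   0.    ]), 'eef_pos': array([0.175 , 0.5472, 0.2525]), 'eef_rot': array([-0.0003,  0.1543,  0.988 , -0.0007]), 'wrist_force': array([-0.4468,  0.6901, -0.2501]), 'torque': array([ 0.0022,  0.0118, -0.0397]), 'grasp_force': 0.0, 'opening': 1.0044591342006979}
pics
```

View pics/side0.png

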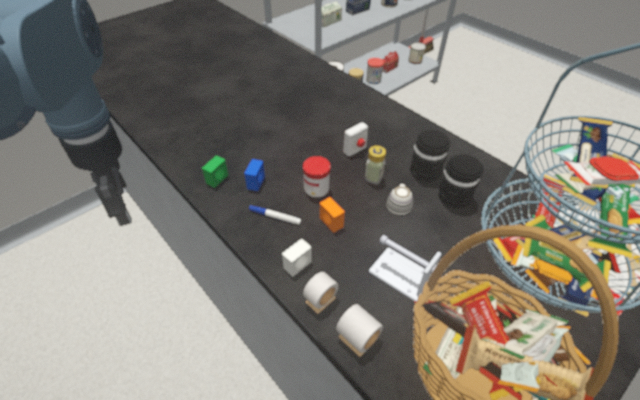

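View pics/top0.png

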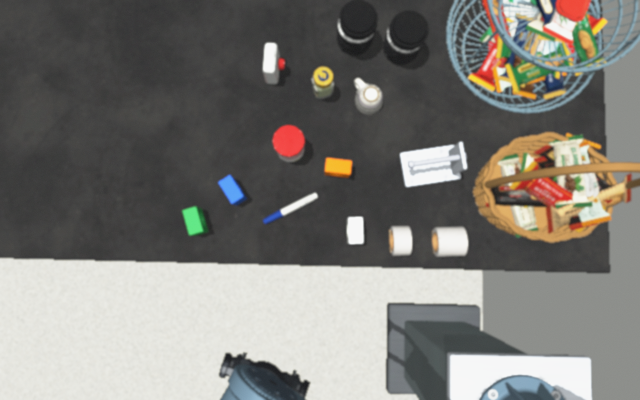

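The side view shows the cap at (297,257), the narrow roll at (320,291), the wide roll at (358,328), and the stand with its rod running from about (385,240) to (432,262). In the top view the cap is at (355,230), the narrow roll at (400,240), and the rod from (412,165) to (460,158), free end towards +y. I'll enlarge that area.

```bash
python3 - <<'E'
import cv2, numpy as np
t=cv2.imread("pics/top0.png")[130:270,335:485]; s=cv2.imread("pics/side0.png")[225:365,275:445]
f=lambda a,w,h:cv2.resize(a,(w,h),interpolation=cv2.INTER_CUBIC)
c=np.zeros((600,800,3),np.uint8); 
a=f(t,375,350)
cv2.imwrite("pics/c0.png",f(t,600,560)); cv2.imwrite("pics/c1.png",f(s,680,560))
E
```

```text
(no output)
```

View pics/c0.png

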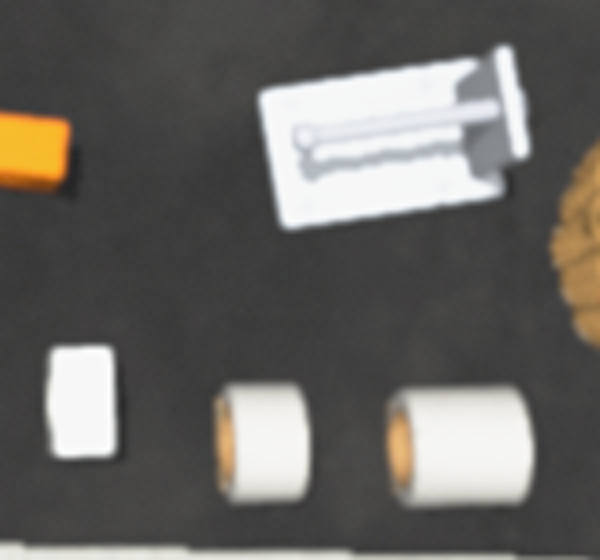

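View pics/c1.png

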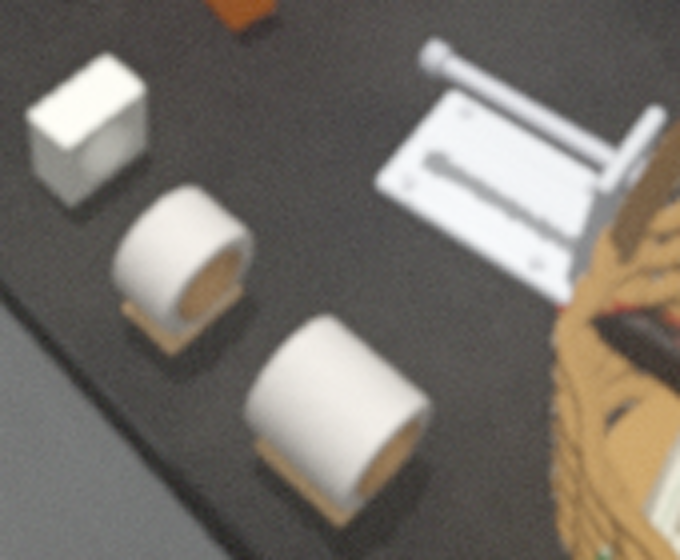

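The crops (4x) show, in the top view, the button at (303,138), the rod meeting the plate at about (495,108), the cap's top face at x 57–117, y 347–457, and the narrow roll at x 225–308, y 382–503. The stand is turned by roughly 9°. Next I'll compute positions and check them by two-view rays.

```bash
cat >h.py <<'E'
import numpy as np, cv2
from bench import ctrl, imaging
np.set_printoptions(precision=4,suppress=True)
def ray(n,u,v):
    c=imaging.camera_info(n);K,T=c["K"],np.array(c["T"])
    d=np.linalg.solve(K,[u,v,1.]);d=T[:3,:3]@[d[0],-d[1],-d[2]]
    return T[:3,3],d
def plane(n,u,v,z):
    o,d=ray(n,u,v); return o+d*(z-o[2])/d[2]
def tri(a,b):
    o,d=ray("side",*a);p,e=ray("top",*b)
    s=np.linalg.lstsq(np.c_[d,-e],p-o,rcond=None)[0]
    A,B=o+d*s[0],p+e*s[1]; return (A+B)/2,np.linalg.norm(A-B)
def proj(n,P):
    c=imaging.camera_info(n);T=np.array(c["T"]);q=T[:3,:3].T@(np.array(P)-T[:3,3]);p=c["K"]@[q[0],-q[1],-q[2]];return p[:2]/p[2]
E
python3 - <<'E'
from h import *
T=lambda x,y:(335+x/4,130+y/4); S=lambda x,y:(275+x/4,225+y/4)
P=lambda n,xy,z:print(xy,plane(n,*xy,z))
print("button/plate axis top"); P("top",T(303,138),.08);P("top",T(492,110),.08)
print("side"); P("side",S(434,57),.08);P("side",S(612,160),.08)
print("tri button",tri(S(434,57),T(303,138)))
print("slab top z.01");[P("top",T(*p),.01) for p in((260,92),(283,228),(505,193))]
print("slab side");[P("side",S(*p),.01) for p in((455,92),(377,184))]
print("plate top");[P("top",T(*p),.1) for p in((500,48),(518,160))]
print("cap top face top");[P("top",T(*p),.056) for p in((56,346),(114,346),(117,457),(57,457))]
print("cap side");[P("side",S(*p),.056) for p in((28,113),(107,54),(147,92),(70,152))]
print("roll top");[P("top",T(*p),.073) for p in((232,442),(306,442))];[P("top",T(*p),.041) for p in((265,382),(265,503))]
print("rim left/right");[P("top",T(*p),.041) for p in ((240,384),(300,383),(238,503),(302,501))]
E
```

```text
button/plate axis top
(410.75, 164.5) [0.5664 0.2676 0.08  ]
(458.0, 157.5) [0.5846 0.1646 0.08  ]
side
(383.5, 239.25) [0.5672 0.2693 0.08  ]
(428.0, 265.0) [0.5863 0.1667 0.08  ]
tri button (array([0.5658, 0.2681, 0.0823]), np.float64(0.00031063293459488215))
slab top z.01
(400.0, 153.0) [0.6046 0.2789 0.01  ]
(405.75, 187.0) [0.5257 0.2649 0.01  ]
(461.25, 178.25) [0.5494 0.1364 0.01  ]
slab side
(388.75, 248.0) [0.6036 0.2754 0.01  ]
(369.25, 271.0) [0.5254 0.2616 0.01  ]
plate top
(460.0, 142.0) [0.6145 0.1662 0.1   ]
(464.5, 170.0) [0.5542 0.1567 0.1   ]
cap top face top
(349.0, 216.5) [0.4516 0.3977 0.056 ]
(363.5, 216.5) [0.4524 0.3659 0.056 ]
(364.25, 244.25) [0.392  0.3633 0.056 ]
(349.25, 244.25) [0.3912 0.396  0.056 ]
cap side
(282.0, 253.25) [0.3931 0.3963 0.056 ]
(301.75, 238.5) [0.4499 0.3989 0.056 ]
(311.75, 248.0) [0.4496 0.3651 0.056 ]
(292.5, 263.0) [0.3943 0.3623 0.056 ]
roll top
(393.0, 240.5) [0.4014 0.3033 0.073 ]
(411.5, 240.5) [0.4024 0.2634 0.073 ]
(401.25, 225.5) [0.4355 0.2801 0.041 ]
(401.25, 255.75) [0.3687 0.2795 0.041 ]
rim left/right
(395.0, 226.0) [0.434 0.294 0.041]
(410.0, 225.75) [0.4354 0.2606 0.041 ]
(394.5, 255.75) [0.3684 0.2945 0.041 ]
(410.5, 255.25) [0.3703 0.259  0.041 ]
```

```bash
python3 - <<'E'
from h import *
# handle: side-view points intersected with plane through top camera and the handle's line in the top view
o,a=ray("top",500,174);_,b=ray("top",640,165);n=np.cross(a,b)
for p in((450,270),(470,248),(500,232),(540,232),(580,262),(608,320)):
    q,d=ray("side",*p);print(p,q+d*(n@(o-q))/(n@d))
for z in(.08,.12):print(plane("top",475,190,z),plane("top",485,155,z))
E
```

```text
(450, 270) [0.5353 0.1052 0.1839]
(470, 248) [0.5261 0.0876 0.2727]
(500, 232) [0.5202 0.0591 0.343 ]
(540, 232) [0.5191 0.0185 0.3825]
(580, 262) [ 0.5253 -0.0332  0.3701]
(608, 320) [ 0.5396 -0.0951  0.2989]
[0.5144 0.1279 0.08  ] [0.5917 0.1055 0.08  ]
[0.5096 0.1412 0.12  ] [0.5839 0.1197 0.12  ]
```

```bash
python3 - <<'E'
from h import *
for nm,P,yaw in(("roll",(.402,.2815,.14),2),):
    o=ctrl.get_obs();from scipy.spatial.transform import Rotation as R
    r=R.from_quat(np.roll(o["eef_rot"],-1));print((r.inv().apply(np.array(P)-o["eef_pos"]))*100, np.degrees(np.arctan2(*r.apply([0,1,0])[1::-1])))
E
```

```text
[-29.72   -18.3729  11.2642] 72.25181629396363
```

```bash
python3 -m pendant '[[-8,-5,1,14],[-16,-10,4,28],[-24,-15,8,42],[-29.7,-18.4,11.3,56],[-29.7,-18.4,11.3,70.2],[-29.7,-18.4,11.3,70.2],[-29.7,-18.4,11.3,70.2],[-29.7,-18.4,11.3,70.2],[-29.7,-18.4,11.3,70.2],[-29.7,-18.4,11.3,70.2],[-29.7,-18.4,11.3,70.2],[-29.7,-18.4,11.3,70.2]]' 1
python3 - <<'E'
from h import *
a=imaging.camera("side");b=imaging.camera("top")
cv2.imwrite("pics/m1.png",np.vstack([a,b])[:,:,::-1][:, :][::1]);i=cv2.imread("pics/m1.png");cv2.imwrite("pics/m1.png",cv2.resize(i,(480,600),interpolation=cv2.INTER_AREA))
print(ctrl.get_obs()["q"])
E
```

```text
time_s: 1.1
eef_pos: [0.4019, 0.2816, 0.14]
eef_rot: [-0.0, 0.694, 0.72, -0.0]
wrist_force: [0.1, 0.6, -0.1]
opening: 0.995
grasp_force: 0.0
[0.3707 0.1316 1.912  0.0002 1.0978 0.3309]
```

View pics/m1.png

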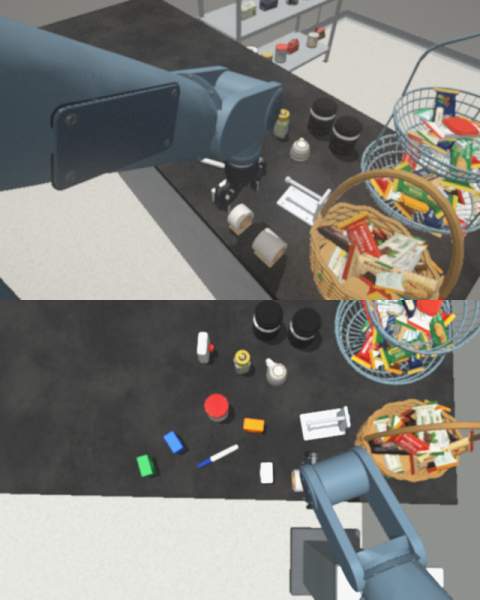

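The arm is over the narrow roll; the wrist spans roughly ±75 mm around the TCP, so it should clear the basket handle at the stand, though not by much. I'll grip 5 mm off-centre, towards the front end of the roll.

```bash
python3 -m pendant '[[0.5,0,3,0],[0.5,0,6,0],[0.5,0,8,0],[0.5,0,9,0],[0.5,0,10,0],[0.5,0,10,0],[0.5,0,10,0]]' 1
python3 -m pendant '[[0,0,0,0],[0,0,0,0],[0,0,0,0],[0,0,0,0],[0,0,0,0],[0,0,0,0],[0,0,0,0],[0,0,0,0],[0,0,0,0],[0,0,0,0]]' 0
```

```text
time_s: 1.78
eef_pos: [0.4021, 0.2874, 0.0408]
eef_rot: [0.0, 0.694, 0.72, 0.0]
wrist_force: [0.9, -0.5, 0.6]
opening: 0.999
grasp_force: 0.0
time_s: 2.62
eef_pos: [0.4031, 0.2874, 0.042]
eef_rot: [0.001, 0.694, 0.72, 0.001]
wrist_force: [-2.0, 1.0, 5.3]
opening: 0.714
grasp_force: 63.9
```

```bash
python3 -m pendant '[[0,0,-2,0],[0,0,-4,0],[0.5,1.5,-5,0],[1.5,4.5,-5,-2],[2.5,8,-5,-4],[3,11,-5,-6],[3.6,14,-5,-8],[3.6,15.5,-4.5,-8],[3.6,15.5,-4,-8],[3.6,15.5,-4,-8],[3.6,15.5,-4,-8]]' 0
python3 - <<'E'
from h import *
a=imaging.camera("side");b=imaging.camera("top")
f=lambda i:cv2.resize(i,None,fx=3,fy=3,interpolation=cv2.INTER_CUBIC)
s=f(a[190:290,290:490]);t=f(b[100:200,335:535])
cv2.imwrite("pics/m2.png",np.vstack([s,t])[:,:,::-1])
E
```

```text
time_s: 3.53
eef_pos: [0.554, 0.328, 0.0796]
eef_rot: [-0.001, 0.643, 0.766, -0.001]
wrist_force: [-0.2, 1.1, -1.0]
opening: 0.723
grasp_force: 66.2
```

View pics/m2.png

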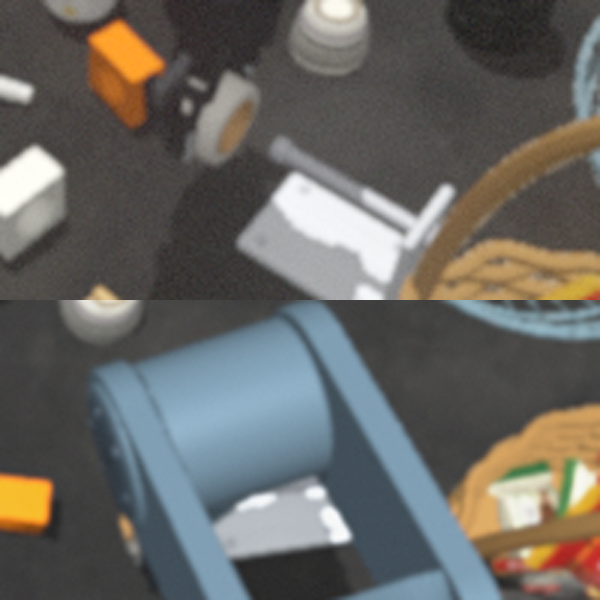

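The side crop shows the held roll's hole at about (236,125), in line with the rod (button at (283,152)). I'll thread it on while correcting 2 mm sideways.

```bash
python3 -m pendant '[[0,0.2,0,0],[-1,0.2,0,0],[-2,0.2,0,0],[-3,0.2,0,0],[-4,0.2,0,0],[-5,0.2,0,0],[-6,0.2,0,0],[-7,0.2,0,0],[-8,0.2,0,0],[-9,0.2,0,0],[-10,0.2,0,0],[-10,0.2,0,0]]' 0
python3 - <<'E'
from h import *
o=ctrl.get_obs();print(o["q"],o["joint_efforts"])
a=imaging.camera("side");b=imaging.camera("top")
f=lambda i:cv2.resize(i,None,fx=3,fy=3,interpolation=cv2.INTER_CUBIC)
s=f(a[150:300,340:540]);t=f(b[120:170,385:585])
cv2.imwrite("pics/m3.png",np.vstack([s,t])[:,:,::-1])
E
```

```text
time_s: 4.63
eef_pos: [0.5754, 0.2282, 0.0803]
eef_rot: [0.0, 0.643, 0.766, -0.0]
wrist_force: [-0.1, 0.1, -1.5]
opening: 0.721
grasp_force: 66.2
[ 0.1864  0.4753  1.6056 -0.0007  1.0607  0.0129] [ -0.203  -54.077  -29.7884  -0.0163   0.013   -0.2291]
```

View pics/m3.png

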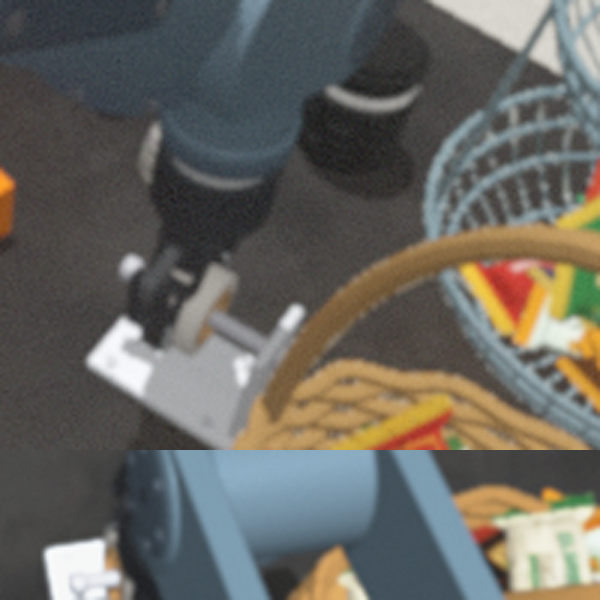

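The roll is on the rod, and the fingers and arm are clear of the handle. I'll push on towards the plate in small steps.

```bash
python3 -m pendant '[[-0.5,0,0,0],[-1,0,0,0],[-1.5,0,0,0],[-2,0,0,0],[-2.5,0,0,0],[-3,0,0,0],[-3.2,0,0,0],[-3.4,0,0,0],[-3.4,0,0,0]]' 0; python3 -c "
from h import *
print(ctrl.get_obs()['joint_efforts'])"
python3 -m pendant '[[-0.1,0,0,0],[-0.2,0,0,0],[-0.2,0,0,0],[-0.2,0,0,0]]' 0;python3 -m pendant '[[-0.1,0,0,0],[-0.2,0,0,0],[-0.2,0,0,0],[-0.2,0,0,0]]' 0; python3 -c "
from h import *
print(ctrl.get_obs()['joint_efforts'])"
```

```text
time_s: 5.48
eef_pos: [0.5809, 0.1963, 0.0803]
eef_rot: [0.0, 0.643, 0.766, -0.0]
wrist_force: [-0.5, -0.4, -2.5]
opening: 0.72
grasp_force: 66.2
[ -0.1784 -53.2794 -29.8241  -0.0162   0.0033  -0.049 ]
time_s: 5.82
eef_pos: [0.5812, 0.1949, 0.0803]
eef_rot: [-0.0, 0.642, 0.766, 0.0]
wrist_force: [-0.3, -0.2, -0.8]
opening: 0.721
grasp_force: 66.2
time_s: 6.15
eef_pos: [0.5816, 0.1928, 0.0803]
eef_rot: [0.0, 0.642, 0.766, -0.0]
wrist_force: [-0.4, -0.5, -0.9]
opening: 0.72
grasp_force: 66.2
[ -0.032  -53.2011 -29.8534  -0.0115  -0.0007  -0.0064]
```

```bash
for i in 1 2; do python3 -m pendant '[[-0.1,0,0,0],[-0.1,0,0,0],[-0.1,0,0,0]]' 0 | grep -E "pos|wrist"; done; python3 -m pendant '[[-0.1,0,0,0],[-0.1,0,0,0],[-0.1,0,0,0]]' 0 | grep -E "pos|wrist"
```

```text
eef_pos: [0.5818, 0.1918, 0.0803]
wrist_force: [-1.3, -0.3, -1.1]
eef_pos: [0.5819, 0.1908, 0.0803]
wrist_force: [0.5, 0.9, -0.9]
eef_pos: [0.5821, 0.1898, 0.0803]
wrist_force: [-0.5, 1.4, -1.1]
```

```bash
for i in 1 2 3; do python3 -m pendant '[[-0.1,0,0,0],[-0.1,0,0,0],[-0.1,0,0,0]]' 0 | grep -E "pos|wrist"; done
```

```text
eef_pos: [0.5822, 0.1889, 0.0803]
wrist_force: [0.7, 0.1, -0.8]
eef_pos: [0.5822, 0.1888, 0.0803]
wrist_force: [-0.3, 4.8, -1.1]
eef_pos: [0.5823, 0.1888, 0.0803]
wrist_force: [-1.0, 8.9, -0.7]
```

The roll touches the plate (9 N). Now I'll ease off and lower it until it hangs on the rod.

```bash
python3 -m pendant '[[0.1,0,0.3,0],[0.1,0,0.6,0],[0.1,0,0.9,0],[0.1,0,1.1,0],[0.1,0,1.1,0],[0.1,0,1.1,0]]' 0 | grep -E "pos|wrist";  for i in 1 2 3; do python3 -m pendant '[[0,0,0.1,0],[0,0,0.1,0],[0,0,0.1,0]]' 0 | grep -E "pos|wrist"; done
```

```text
eef_pos: [0.5824, 0.1889, 0.0691]
wrist_force: [-0.5, 6.8, -2.1]
eef_pos: [0.5825, 0.1889, 0.0684]
wrist_force: [-1.3, 6.5, 0.3]
eef_pos: [0.5825, 0.1889, 0.0675]
wrist_force: [-0.6, 5.6, 1.0]
eef_pos: [0.5825, 0.1889, 0.0665]
wrist_force: [-1.6, 6.8, 1.8]
```

```bash
python3 -m pendant '[[0.1,0,0,0],[0.1,0,0,0],[0.1,0,0,0],[0.1,0,0,0],[0.1,0,0,0],[0.1,0,0,0],[0.1,0,0,0],[0.1,0,0,0]]' 1; python3 -m pendant '[[0,0,-2,0],[0,0,-4,0],[0,0,-7,0],[0,0,-10,0],[0,0,-10,0],[0,0,-10,0]]' 1
python3 - <<'E'
from h import *
a=imaging.camera("side")
cv2.imwrite("pics/m4.png",cv2.resize(a[150:300,300:500],None,fx=3,fy=3,interpolation=cv2.INTER_CUBIC)[:,:,::-1])
E
```

```text
time_s: 9.57
eef_pos: [0.5822, 0.1888, 0.0663]
eef_rot: [-0.0, 0.642, 0.766, -0.0]
wrist_force: [0.2, 0.1, 0.2]
opening: 1.001
grasp_force: 0.0
time_s: 10.07
eef_pos: [0.5838, 0.1891, 0.1688]
eef_rot: [0.002, 0.642, 0.766, 0.002]
wrist_force: [0.1, 0.8, -0.2]
opening: 0.997
grasp_force: 0.0
```

View pics/m4.png

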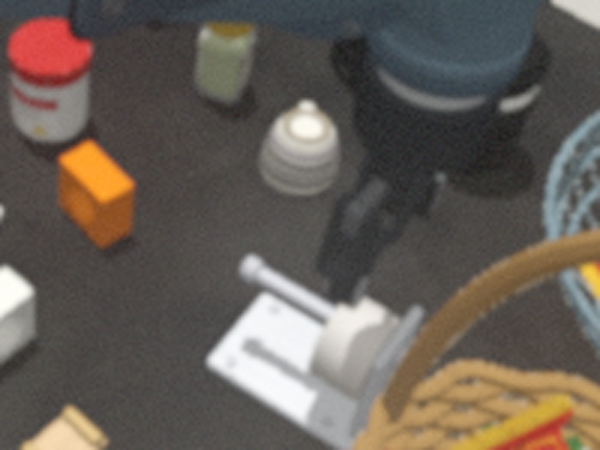

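The picture shows the roll hanging on the rod against the plate (around (355,340)). Now the cap.

```bash
python3 -m pendant '[[3,-1.7,0,0],[6,-3.5,0,2],[9.5,-5.5,0,4],[13,-7.5,0,6],[16.5,-9.5,1,8],[19.5,-11.3,2,8],[21.6,-12.5,3,8],[21.6,-12.5,5,8],[21.6,-12.5,5,8],[21.6,-12.5,5,8]]' 1; python3 -m pendant '[[0,0,0,0],[0,0,0,0]]' 1 | grep eef; python3 - <<'E'
from h import *
from scipy.spatial.transform import Rotation as R
o=ctrl.get_obs();r=R.from_quat(np.roll(o["eef_rot"],-1));print(r.inv().apply(np.array([.4215,.38,.030])-o["eef_pos"])*100)
E
```

```text
time_s: 10.95
eef_pos: [0.4196, 0.3789, 0.1139]
eef_rot: [-0.001, 0.694, 0.72, -0.003]
wrist_force: [0.5, -0.8, -0.3]
opening: 0.998
grasp_force: 0.0
eef_pos: [0.4225, 0.3793, 0.1169]
eef_rot: [0.0, 0.695, 0.719, 0.0]
[ 0.0674 -0.1095  8.6922]
```

```bash
python3 -m pendant '[[0.1,-0.1,2,0],[0.1,-0.1,4,0],[0.1,-0.1,6,0],[0.1,-0.1,7.5,0],[0.1,-0.1,8.7,0],[0.1,-0.1,8.7,0],[0.1,-0.1,8.7,0]]' 1;python3 -m pendant '[[0,0,0,0],[0,0,0,0],[0,0,0,0],[0,0,0,0],[0,0,0,0],[0,0,0,0],[0,0,0,0],[0,0,0,0],[0,0,0,0],[0,0,0,0]]' 0;  python3 -m pendant '[[0,0,-2,0],[0,0,-4,0],[0,0,-6,0],[0,0,-6,0],[0,0,-6,0]]' 0
```

```text
time_s: 11.7
eef_pos: [0.4209, 0.3804, 0.0294]
eef_rot: [-0.0, 0.695, 0.719, -0.0]
wrist_force: [0.4, -1.0, -0.5]
opening: 1.001
grasp_force: 0.0
time_s: 12.53
eef_pos: [0.4216, 0.3814, 0.0308]
eef_rot: [0.0, 0.694, 0.72, 0.001]
wrist_force: [0.3, -1.2, 5.3]
opening: 0.653
grasp_force: 63.8
time_s: 12.95
eef_pos: [0.4212, 0.3813, 0.0904]
eef_rot: [0.0, 0.694, 0.72, 0.001]
wrist_force: [0.4, -0.2, -2.4]
opening: 0.65
grasp_force: 63.8
```

```bash
python3 -m pendant '[[-0.5,2,0,0],[-1.5,5,0,-2],[-3,8,0,-4],[-4.5,11,0,-6],[-6,13.4,0.5,-8],[-6.9,13.4,0.9,-8],[-6.9,13.4,0.9,-8],[-6.9,13.4,0.9,-8],[-6.9,13.4,0.9,-8]]' 0
python3 - <<'E'
from h import *
a=imaging.camera("side")
cv2.imwrite("pics/m5.png",cv2.resize(a[190:290,310:460],None,fx=4,fy=4,interpolation=cv2.INTER_CUBIC)[:,:,::-1])
p=ctrl.get_obs()["eef_pos"]-[.577,.209,.08];print("along,lat,z",p@[-.174,.985,0],p@[.985,.174,0],p[2])
E
```

```text
time_s: 13.7
eef_pos: [0.5551, 0.317, 0.0792]
eef_rot: [-0.001, 0.642, 0.766, -0.001]
wrist_force: [0.7, 0.3, -1.8]
opening: 0.648
grasp_force: 64.1
along,lat,z 0.1105466993303985 -0.002496649564974047 -0.00025857899000120144
```

View pics/m5.png

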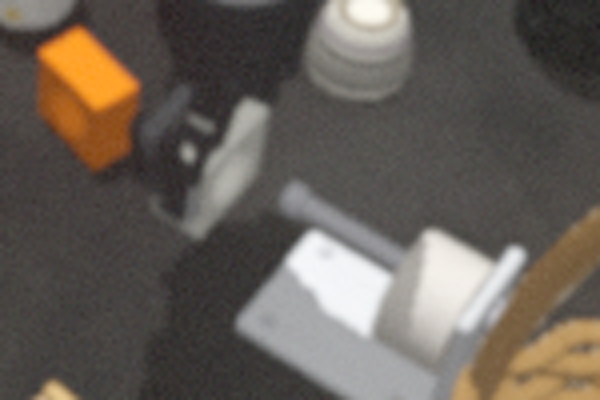

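The cap face is centred near (232,168), in line with the rod. I'll thread it on, stopping short of the roll.

```bash
python3 -m pendant '[[0,0.3,-0.1,0],[-0.8,0.3,-0.1,0],[-1.6,0.3,-0.1,0],[-2.4,0.3,-0.1,0],[-3.2,0.3,-0.1,0],[-4,0.3,-0.1,0],[-4,0.3,-0.1,0]]' 0; python3 -m pendant '[[-0.8,0,0,0],[-1.6,0,0,0],[-2.4,0,0,0],[-3.2,0,0,0],[-4,0,0,0],[-4.6,0,0,0],[-5,0,0,0],[-5,0,0,0],[-5,0,0,0]]' 0
python3 -m pendant '[[0,0,0.4,0],[0,0,0.8,0],[0,0,1.0,0],[0,0,1.0,0],[0,0,1.0,0]]' 0; for i in 1 2 3; do python3 -m pendant '[[0,0,0.1,0],[0,0,0.1,0],[0,0,0.1,0]]' 0 | grep -E "pos|wrist"; done
```

```text
time_s: 14.33
eef_pos: [0.5672, 0.2757, 0.0813]
eef_rot: [0.0, 0.643, 0.766, -0.0]
wrist_force: [-0.2, -0.1, -1.3]
opening: 0.654
grasp_force: 64.1
time_s: 15.08
eef_pos: [0.5755, 0.2283, 0.0813]
eef_rot: [-0.0, 0.643, 0.766, 0.0]
wrist_force: [0.2, 0.3, -1.3]
opening: 0.651
grasp_force: 64.1
time_s: 15.5
eef_pos: [0.5752, 0.2287, 0.0709]
eef_rot: [-0.0, 0.642, 0.766, -0.0]
wrist_force: [-0.0, -0.4, -2.0]
opening: 0.648
grasp_force: 64.1
eef_pos: [0.5754, 0.2287, 0.0708]
wrist_force: [-2.8, 0.9, 4.5]
eef_pos: [0.5754, 0.2287, 0.0707]
wrist_force: [-7.1, -1.0, 11.6]
eef_pos: [0.5754, 0.2287, 0.0706]
wrist_force: [-9.9, -3.0, 18.9]
```

```bash
python3 -m pendant '[[0,0,-0.25,0],[0,0,-0.25,0],[0,0,-0.25,0]]' 0 | grep wrist; python3 -m pendant '[[0,0,0,0],[0,0,0,0],[0,0,0,0],[0,0,0,0],[0,0,0,0],[0,0,0,0],[0,0,0,0],[0,0,0,0]]' 1; python3 -m pendant '[[0,0,-2,0],[0,0,-4,0],[0,0,-7,0],[0,0,-10,0],[4,0,-13,0],[8,0,-15,0],[12,0,-15,0],[15,0,-15,0],[15,0,-15,0],[15,0,-15,0]]' 1
python3 - <<'E'
from h import *
a=imaging.camera("side");b=imaging.camera("top")
f=lambda i:cv2.resize(i,None,fx=3,fy=3,interpolation=cv2.INTER_CUBIC)
cv2.imwrite("pics/m6.png",np.vstack([f(a[210:340,280:480]),f(b[130:200,335:535])])[:,:,::-1])
E
```

```text
wrist_force: [-1.0, -0.3, 4.2]
time_s: 17.17
eef_pos: [0.5755, 0.2285, 0.0708]
eef_rot: [0.0, 0.642, 0.766, 0.0]
wrist_force: [-0.2, -0.3, 0.7]
opening: 1.001
grasp_force: 0.0
time_s: 18.0
eef_pos: [0.5483, 0.3784, 0.2209]
eef_rot: [0.0, 0.641, 0.768, 0.0]
wrist_force: [0.6, -1.1, -0.6]
opening: 0.999
grasp_force: 0.0
```

View pics/m6.png

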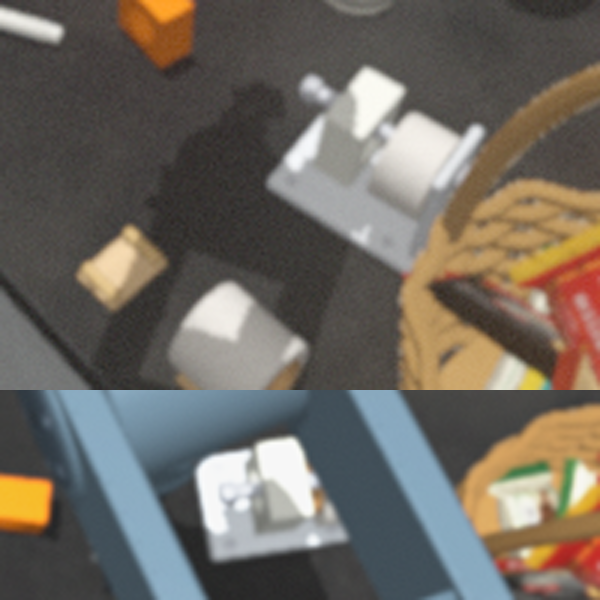

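The roll hangs against the plate (side crop (410,165)), the cap hangs between it and the button (355,120), and the wide roll is untouched in its rest. The gripper is clear, so I'm handing in.

```bash
python3 -c "
from bench import workorder
print(workorder.hand_in())"
```

```text
the job is handed in; nothing more can be done
None
```

I handed the job in at about 18 s: the narrow roll hangs on the rod against the back plate, the end cap hangs between it and the button, and the wide roll was left in its rest; the hand-in returned no verdict.

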